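# Set up a doming station: block, steel plate, dapping cube and punch

### The job

Set up the bench for doming: on the black rubber mat build a stack from the bottom up, first the wooden block lying lengthwise along the mat, then the square steel plate on it, then the brass cube on top with its hollow still facing up, each centred and squared up on what lies below. Also lay the steel punch along the little wooden rest, in both of its V-notches, and leave the other things on the bench where they are.

Things in the scene. Friction and masses are not known exactly. Their poses are not given: they have to be found in the camera images.
- wood_block: beech forming block, plain rectangular wood, 55 (x) x 85 (y) x 38 (z) mm, 0.14 to 0.28 kg, loose on the bench; origin at the centre of its underside, y along its length, z up
- steel_block: polished steel bench block, pale silvery, a flat square plate 62 x 62 mm and 20 mm thick, 0.42 to 0.84 kg, loose; origin at the centre of its underside, x and y along its sides, z up
- brass_cube: brass dapping cube 45 x 45 x 45 mm with a round dark hollow in its top face, 0.35 to 0.7 kg, loose; origin at the centre of its underside, x and y square to its sides, z up; the hollow is in the +z face
- punch: steel doming punch, a round bar 72 mm long with a slightly thicker end (shaft about 10 mm, at most 15 mm wide and 12 mm high), lying on the bench; origin below its middle, level with its underside as it lies at the start; y along its length; either end may point either way in the rest
- rubber_mat: black rubber damping mat fixed to the bench, 110 (x) x 80 (y) mm, 8 mm thick; origin at the centre of its underside, x along its length
- punch_rest: small orange-brown wooden rest fixed to the bench: base 84 (x) x 36 (y) x 5 mm, two cross saddles 8 mm thick, 27 mm either side of the middle (46 mm clear between), each with an upward V-notch 26 mm wide at its mouth, 20 mm above the bench, its bottom 10 mm above the bench; origin at the centre of its underside; the punch must lie along x, its underside then about 12 mm above the bench
- pot: bystander to be left alone: small beige ceramic pot, 48 mm across, 26 mm high; origin at the centre of its underside
- pumice: bystander to be left alone: pale grey rounded pumice block standing on its flat, 25 (x) x 45 (y) x 42 mm high; origin at the centre of its underside
- eraser: bystander to be left alone: worn whitish eraser, 18 (x) x 42 (y) x 12 mm; origin at the centre of its underside
Things that resemble listed ones, but are neither listed nor needed, are in the scene too. What is shaped like the brass_cube but green is not meant.

How it is judged:
By the outcome, as a careful person would: the job done as asked, in the order asked, and still so for the second after the job is handed in, with the robot touching nothing.
It also fails if it takes over 120 s, if anything falls off the work surface, if the arm or the gripper's body presses on something with over 40 N, if the wrist force passes 120 N, or if a joint passes its speed limit or range.

### The arm

A 6-joint arm with a two-finger parallel gripper is mounted at the origin on a cart in front of the work surface, level with it; the furniture and walls round the work are solid. World frame = base frame: x ahead of the robot, y to its left, z up, the work surface at z = 0. Lengths are in m, angles in rad, forces in N, time in s.
With the tool pointing down it reaches from about 0.35 to 0.725 m from the base axis. Payload 4.3 kg.
Tool frame: the origin (TCP) lies between the finger pads; the fingertips stand 25 mm ahead of it and the grasp point (between the pads) lies 6 mm ahead of it; z points along the fingers, y is the line along which they close (so a half turn about z gives the same grasp; the last joint's range is limited). The gripper opens to 85 mm and grips with 20 to 120 N. Pads are 22 mm wide; open, the fingers measure 114 mm over their backs; the gripper's body (76 mm by 85 mm) begins 54 mm behind the grasp point. The pads swing forward as they close: fully open they stand 13 mm farther back than shut.
Start: joints at [-1.391, 0.377, 0.081, 1.274, 0, 1.46], TCP at [0.164, -0.551, 0.256] pointing down, gripper open.
Joint ranges: [-2.72, 2.72], [-0.84, 1.66], [-1.02, 1.22], [-1.77, 2.12], [-1.37, 1.28], [-3.14, 3.14]. Speed limits (rad/s): [2.57, 2.57, 3.14, 3.14, 3.14, 3.14].

### API

Orientations are given as [roll, pitch, yaw] about the fixed x, y, z axes, in that order (R = Rz(yaw) Ry(pitch) Rx(roll)).
In Python, from rig import ctrl gives the robot as it stands.
- The arm moves only by the tool servo_tool, never from a script. Its argument "commands" is a list of rows, each a list of 3 entries, a list of its own where there are three numbers: the shift along the world's x, y, z in a scale on which 1.0 is 80 cm, then the turn, a rotation vector about the world's x, y, z in normalised numbers (1 is 180 degrees), then the opening, from 0 (shut) to 1 (fully open). In form: [[[tx, ty, tz], [rx, ry, rz], gripper], ...]. A call has 1 to 8 rows; each row is the pose to reach, as a shift and turn from the pose commanded when the call began; what a row does not reach only later rows make up. A row lasts 1/10 s, in which the tool goes at most 50 mm and 8.59 degrees, less where a joint would pass 70% of its speed; a pose out of reach is approached as far as the arm can. Shift and turn numbers lie between -1 and 1, and a call with a number outside is refused. A call with a gripper value outside its range is refused whole. The fingers move at their own pace and stop on an object; "grip_force" is the grip in N (left out, the last holds). Time passes only in rows, so rows that repeat a pose let the fingers close. It gives the time, the measured TCP pose, the force, the opening and the grip force at its end, in the units of the state.
- ctrl.state(): the state, without advancing time (a new reading comes with each control period).
- ctrl.get_image(name): name is "scene" or "top" or "wrist"; returns the picture (480x640x3 uint8, red, green, blue); there is no depth.
- ctrl.camera_params(name): a dict with "K" (3x3 intrinsics, pixels), "camera_from_world" (4x4, takes a point from world to camera coordinates). Camera axes: x right, y up, looking along -z (the intrinsics and any distortion apply to the point x, -y, -z); pixel columns grow to the right and rows downward; lengths in m; the calibration is good to about 2 mm. A picture is of the moment at which its call begins: read the wrist's pose just before it. camera_params takes no time and is no camera call; for the wrist camera it gives the pose at the moment of the call.
- ctrl.job_done(): hands the job in; it is judged then, once.
Trained networks look in the newest picture that a camera, given by its name, has taken for a name from the list of things; names that differ only in an ending like _2 or _b are one class to them, and where a whole thing is asked for, a point or a joint stands for the part that bears it (a point fixed in the world has none). Each returns a list of dicts, best first, with "score" (0 to 1); they miss things now and then, are a little off and sometimes report something else, mostly with a low value. They report only what shows in the picture. A call takes as long as a camera call. They do not tell look-alikes from the thing itself.
- ctrl.masks_of(query, camera): "pixels" (480x640 bool, what is visible of it) and "pixel" ([row, column] in pixels, amid what is visible of it).
- ctrl.tip_of(query, camera): "pixel" ([row, column] in pixels: a listed point, or the origin of a listed thing).
The state is a dict: "time_s": time; "joints": joint angles; "joint_velocities": joint speeds; "tau": joint torques, N m; "tcp_pos": TCP position; "eef_rot": TCP orientation; "contact_force": force on the tool from outside, world axes, zero at the start; "ft_torque": the same for the moment, N m; "grip_width": opening from 0.0 (shut) to 1.0 (fully open); "finger_force": force on a finger pad.
Only numpy, scipy, OpenCV 4.12 (cv2) and the standard library are available. Lean on these libraries where they do the work, as an engineer would, in place of code of your own. Each camera call takes 0.05 s, during which the arm holds its last target. There are 200 camera calls.

## Working session

There is one attempt and no reset: what is moved stays moved. The work goes in short steps, Python scripts to look and compute and a tool call to move; the robot and the scene stay as the last step left them, time stands still between calls to the robot, and variables do not carry over. Pictures are saved under pics/ and viewed, at most 14 in all, crops included, and the job is handed in when it is done.

Besides the shell and the picture viewer there is one more tool, called after "Call:" by a JSON object that holds its "name" and its "arguments", one argument or row to a line. servo_tool: Moves the arm, as the interface text tells. Its arguments: {"type":"object","properties":{"commands":{"type":"array","items":{"type":"array"}},"grip_force":{"type":"number"}},"required":["commands"]}

```bash
mkdir -p pics; ls
cat > h.py <<'E'
import numpy as np, cv2
from rig import ctrl
def save(cam,name):
    im=ctrl.get_image(cam); cv2.imwrite(f'pics/{name}.png',im[:,:,::-1]); return im
def ray(cam,px,z,P=None):
    # px rows of (row,col) -> world xy at height z
    P=P or ctrl.camera_params(cam); K=np.array(P['K']); T=np.array(P['camera_from_world'])
    px=np.atleast_2d(px).astype(float)
    d=np.c_[px[:,1],px[:,0],np.ones(len(px))]@np.linalg.inv(K).T
    d=d*[1,-1,-1]
    d=d@T[:3,:3]; c=-T[:3,:3].T@T[:3,3]
    return c+d*((z-c[2])/d[:,2])[:,None]
def proj(cam,X,P=None):
    P=P or ctrl.camera_params(cam); K=np.array(P['K']); T=np.array(P['camera_from_world'])
    p=np.atleast_2d(X)@T[:3,:3].T+T[:3,3]; p=p*[1,-1,-1]; q=p@K.T; return (q[:,:2]/q[:,2:])[:,::-1]
E
python3 - <<'E'
from h import *
np.set_printoptions(precision=3,suppress=True)
save('top','top0'); save('scene','scene0')
for c in ('top','scene','wrist'):
    p=ctrl.camera_params(c); print(c,{k:np.array(v).round(3).tolist() if not isinstance(v,str) else v for k,v in p.items()})
print(ctrl.state())
E
```

```text
pics
top {'K': [[533.151, 0.0, 318.352], [0.0, 533.151, 236.802], [0.0, 0.0, 1.0]], 'camera_from_world': [[0.02, -1.0, 0.022, -0.149], [0.997, 0.022, 0.079, -0.543], [-0.079, 0.02, 0.997, -1.027], [0.0, 0.0, 0.0, 1.0]]}
scene {'K': [[528.855, 0.0, 320.583], [0.0, 528.855, 234.021], [0.0, 0.0, 1.0]], 'camera_from_world': [[-0.805, -0.593, 0.016, 0.371], [0.364, -0.472, 0.803, -0.297], [-0.468, 0.652, 0.596, -0.622], [0.0, 0.0, 0.0, 1.0]]}
wrist {'K': [[420.24, 0.0, 321.576], [0.0, 420.24, 234.553], [0.0, 0.0, 1.0]], 'camera_from_world': [[0.285, -0.959, -0.002, -0.574], [0.91, 0.271, -0.315, 0.04], [0.303, 0.088, 0.949, -0.379], [0.0, 0.0, 0.0, 1.0]]}
{'time_s': 0.1, 'joints': array([-1.391,  0.378,  0.08 ,  1.274,  0.   ,  1.46 ]), 'joint_velocities': array([ 0.   , -0.001,  0.003,  0.001, -0.   , -0.   ]), 'tau': array([  0.001, -46.469,  27.058,   0.012,  -0.   ,   0.   ]), 'tcp_pos': array([ 0.164, -0.55 ,  0.255]), 'eef_rot': array([-3.14, -0.  ,  0.29]), 'contact_force': array([-0.442,  1.029, -0.608]), 'ft_torque': array([-0.009,  0.005, -0.013]), 'finger_force': 0.0, 'grip_width': 0.998071568448811}
```

View pics/top0.png

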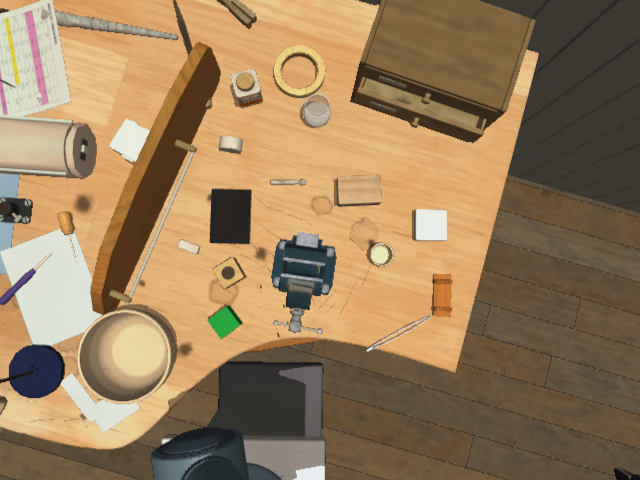

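View pics/scene0.png

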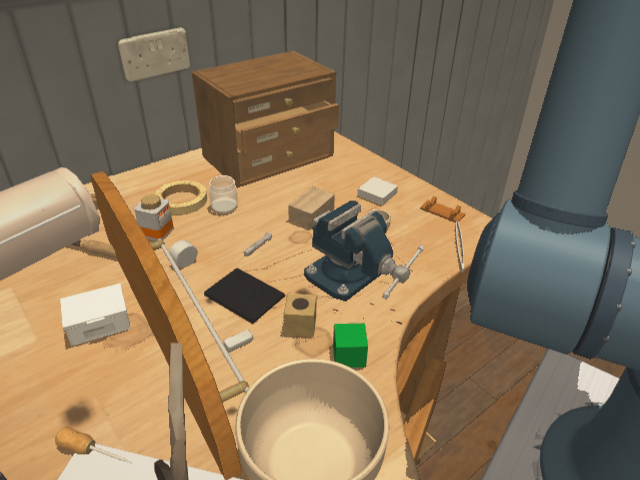

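Run:
```python
from h import *
np.set_printoptions(precision=3,suppress=True)
H=dict(wood_block=.038,steel_block=.02,brass_cube=.045,punch=.006,rubber_mat=.008,punch_rest=.02,pot=.026,pumice=.042,eraser=.012)
for n,h in H.items():
    for r in ctrl.masks_of(n,'top'):
        if r['score']<.3: continue
        m=r['pixels'].astype(np.uint8)
        c,s,a=cv2.minAreaRect(np.argwhere(m)[:,::-1].astype(np.float32))
        b=cv2.boxPoints((c,s,a))[:,::-1]
        w=ray('top',b,h)[:,:2]; e1=w[1]-w[0]; e2=w[2]-w[1]
        print(n,round(r['score'],2),np.round(r['pixel']),'ctr',w.mean(0),'sides',np.linalg.norm(e1),np.degrees(np.arctan2(e1[1],e1[0])).round(1),np.linalg.norm(e2),np.degrees(np.arctan2(e2[1],e2[0])).round(1))
```

```text
wood_block 0.8 [190. 358.] ctr [ 0.638 -0.214] sides 0.08723821049849596 -86.1 0.059409501917633466 -176.9
steel_block 0.85 [223. 429.] ctr [ 0.574 -0.358] sides 0.06607188455612216 -88.7 0.06397637826370833 -179.9
brass_cube 0.86 [322. 225.] ctr [0.381 0.037] sides 0.05211708870164544 -51.8 0.04676255399534287 -141.4
brass_cube 0.68 [271. 227.] ctr [0.472 0.032] sides 0.04792578647131135 -58.3 0.04753538719947676 -148.1
brass_cube 0.5 [214. 234.] ctr [0.581 0.033] sides 0.10547822582354292 -0.0 0.07697497326435042 -90.8
punch 0.77 [180. 286.] ctr [ 0.656 -0.075] sides 0.06848387979935813 -88.6 0.012238019468843885 -178.7
rubber_mat 0.77 [214. 230.] ctr [0.586 0.039] sides 0.10934636645639866 0.3 0.08178342250109032 -90.4
rubber_mat 0.45 [246. 192.] ctr [0.522 0.119] sides 0.01723091388801874 -19.5 0.041009373576148964 -110.6
punch_rest 0.7 [293. 442.] ctr [ 0.436 -0.384] sides 0.035721539880129875 -88.8 0.07834041167107915 -180.0
pot 0.69 [254. 383.] ctr [ 0.514 -0.261] sides 0.04536975378643872 -88.8 0.04325347871747991 -179.5
pumice 0.87 [144. 230.] ctr [0.723 0.038] sides 0.032939031973757645 -7.3 0.04463076479777083 -98.2
eraser 0.54 [247. 189.] ctr [0.522 0.119] sides 0.01867921565373531 -16.1 0.042581151089894055 -107.2
```

The top view shows the mat at (215,230), wood (190,358), steel (224,430), brass (272,228) with the green look-alike at (322,225), the punch (182,288), the rest (296,442), and a tall vise at (265,305). Next I'll fit box models to the masks, with a nearer wrist view.

```bash
cat >> h.py <<'E'
from scipy.optimize import minimize
S=dict(wood_block=(.055,.085,.038),steel_block=(.062,.062,.02),brass_cube=(.045,.045,.045),punch=(.012,.072,.011),rubber_mat=(.11,.08,.008),punch_rest=(.084,.036,.02),eraser=(.018,.042,.012))
def boxpts(n,x,y,a,z0):
    sx,sy,sz=S[n]; p=np.array([[i*sx/2,j*sy/2,k*sz] for i in(-1,1) for j in(-1,1) for k in(0,1)])
    c,s=np.cos(a),np.sin(a); return p@np.array([[c,s,0],[-s,c,0],[0,0,1]])+[x,y,z0]
def fit(n,cam,m,guess,z0=0,P=None):
    P=P or ctrl.camera_params(cam); f=8
    ys,xs=np.nonzero(m); r0,c0=max(ys.min()-30,0),max(xs.min()-30,0); r1,c1=ys.max()+30,xs.max()+30
    M=cv2.resize(m[r0:r1,c0:c1].astype(np.float32),None,fx=4,fy=4,interpolation=cv2.INTER_LINEAR)>.5
    def cost(v):
        q=proj(cam,boxpts(n,*v,z0),P)[:,::-1]-[c0,r0]
        h=cv2.convexHull(((q+.5)*4-.5).astype(np.float32))
        I=np.zeros(M.shape,np.uint8); cv2.fillConvexPoly(I,np.round(h*16).astype(np.int32),1,shift=4)
        I=I>0; return 1-(I&M).sum()/max((I|M).sum(),1)
    g=np.array(guess,float)
    s=np.array([g]+[g+d for d in np.diag([.006,.006,.1])])
    r=minimize(cost,g,method='Nelder-Mead',options=dict(initial_simplex=s,xatol=1e-5,fatol=1e-5))
    s=np.array([r.x]+[r.x+d for d in np.diag([-.003,.003,-.05])])
    r=minimize(cost,r.x,method='Nelder-Mead',options=dict(initial_simplex=s,xatol=1e-5,fatol=1e-5))
    return r.x,1-r.fun
def find(n,cam,guess,z0=0,take=True):
    P=ctrl.camera_params(cam)
    if take: ctrl.get_image(cam)
    out=[]
    for q in ctrl.masks_of(n,cam):
        m=q['pixels']
        if q['score']<.2 or m.sum()<30: continue
        v,i=fit(n,cam,m,guess,z0,P)
        out.append((q['score'],i,v))
    for s,i,v in out: print(n,cam,round(s,2),'IoU',round(i,3),'xy',np.round(v[:2],4),'deg',np.degrees(v[2]).round(2))
    return out
E
python3 - <<'E'
from h import *
G=dict(wood_block=(.638,-.214,.05),steel_block=(.574,-.358,0),brass_cube=(.472,.032,.55),punch=(.656,-.075,0),rubber_mat=(.586,.039,0),punch_rest=(.436,-.384,0),eraser=(.522,.119,-.3))
for n,g in G.items():
    for c in ('top','scene'): find(n,c,g,0,take=(n=='wood_block'))
E
```

```text
wood_block top 0.72 IoU 0.0 xy [ 0.638 -0.214] deg 2.86
wood_block top 0.57 IoU 0.94 xy [ 0.6409 -0.2155] deg 3.32
wood_block scene 0.64 IoU 0.874 xy [ 0.6418 -0.2151] deg 7.75
steel_block top 0.89 IoU 0.959 xy [ 0.5759 -0.3613] deg 0.99
steel_block scene 0.72 IoU 0.0 xy [ 0.574 -0.358] deg 0.0
steel_block scene 0.71 IoU 0.945 xy [ 0.5766 -0.3614] deg 2.76
brass_cube top 0.89 IoU 0.952 xy [0.4726 0.0335] deg 33.08
brass_cube top 0.7 IoU 0.0 xy [0.472 0.032] deg 31.51
brass_cube top 0.46 IoU 0.0 xy [0.472 0.032] deg 31.51
brass_cube scene 0.92 IoU 0.0 xy [0.472 0.032] deg 31.51
brass_cube scene 0.76 IoU 0.964 xy [0.4735 0.036 ] deg 33.67
punch top 0.75 IoU 0.727 xy [ 0.658  -0.0755] deg 1.24
punch scene 0.46 IoU 0.703 xy [ 0.6584 -0.0738] deg 7.49
punch scene 0.43 IoU 0.0 xy [ 0.656 -0.075] deg 0.0
rubber_mat scene 0.93 IoU 0.923 xy [0.5881 0.0397] deg 0.54
punch_rest top 0.55 IoU 0.894 xy [ 0.4382 -0.3852] deg 0.09
punch_rest scene 0.77 IoU 0.637 xy [ 0.4376 -0.3831] deg 1.85
eraser top 0.51 IoU 0.909 xy [0.5227 0.1196] deg -18.67
eraser top 0.4 IoU 0.0 xy [0.522 0.119] deg -17.19
eraser scene 0.79 IoU 0.785 xy [0.5244 0.1207] deg -20.65
```

The rows are not in the units I measure in: shifts go in shares of 80 cm and turns go in shares of 180 degrees. I convert before sending: 34 cm / 80 = 0.425, 30 cm / 80 = 0.375, 64 degrees / 180 = 0.3556.

Call:
{"name": "servo_tool", "arguments": {
  "commands": [
    [[0.0375,0.0375,0.0375],[0,0,0.0444],1],
    [[0.0875,0.075,0.05],[0,0,0.0889],1],
    [[0.15,0.1125,0.05],[0,0,0.1333],1],
    [[0.2125,0.15,0.05],[0,0,0.1778],1],
    [[0.275,0.1875,0.05],[0,0,0.2222],1],
    [[0.325,0.225,0.05],[0,0,0.2667],1],
    [[0.375,0.2625,0.05],[0,0,0.3111],1],
    [[0.425,0.3,0.05],[0,0,0.3556],1]
  ]
}}

```text
time_s: 2.15
tcp_pos: [0.4838, -0.3261, 0.2965]
eef_rot: [3.141, 0.0, 1.413]
contact_force: [0.4, -1.2, 0.3]
grip_width: 0.999
finger_force: 0.0
```

Converted, 13.5 cm / 80 = 0.1688, 12 cm / 80 = 0.15, 9.4 degrees / 180 = 0.0522.

Call:
{"name": "servo_tool", "arguments": {
  "commands": [
    [[0.05,0.025,0],[0,0,0.0261],1],
    [[0.1,0.05,0],[0,0,0.0522],1],
    [[0.15,0.0875,-0.025],[0,0,0.0522],1],
    [[0.1688,0.0938,-0.05],[0,0,0.0522],1],
    [[0.1688,0.0938,-0.05],[0,0,0.0522],1],
    [[0.1688,0.0938,-0.05],[0,0,0.0522],1],
    [[0.1688,0.0938,-0.05],[0,0,0.0522],1]
  ]
}}

```text
time_s: 2.85
tcp_pos: [0.6167, -0.2534, 0.2576]
eef_rot: [3.141, 0.001, 1.57]
contact_force: [-0.4, 0.4, -0.2]
grip_width: 0.999
finger_force: 0.0
```

Run:
```python
from h import *
save('wrist','w1')
print(ctrl.state()['tcp_pos'])
find('wood_block','wrist',(.641,-.215,.06),0,False)
find('steel_block','wrist',(.575,-.361,.0),0,False)
```

```text
[ 0.61675464 -0.25358545  0.25790067]
wood_block wrist 0.66 IoU 0.969 xy [ 0.6408 -0.2162] deg 3.53
wood_block wrist 0.21 IoU 0.0 xy [ 0.641 -0.215] deg 3.44
steel_block wrist 0.87 IoU 0.973 xy [ 0.5766 -0.3619] deg -0.52
```

View pics/w1.png

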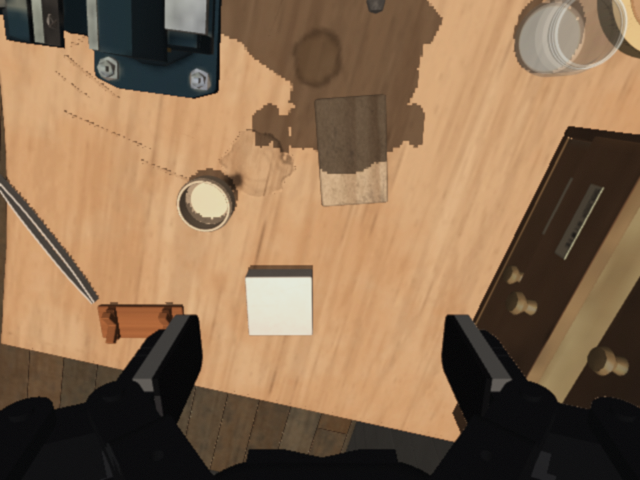

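The wood block is at (150,352), the plate at (300,280) and the rest at (320,140), and the wrist fits agree with the top camera to about 1 mm. I'll grasp the wood next.

Converted, -22.8 cm / 80 = -0.285, -21 cm / 80 = -0.2625, 3.4 degrees / 180 = 0.0189.

Call:
{"name": "servo_tool", "arguments": {
  "commands": [
    [[0.03,0.0475,0],[0,0,0.0189],1],
    [[0.03,0.0475,-0.05],[0,0,0.0189],1],
    [[0.03,0.0475,-0.1125],[0,0,0.0189],1],
    [[0.03,0.0475,-0.175],[0,0,0.0189],1],
    [[0.03,0.0475,-0.225],[0,0,0.0189],1],
    [[0.03,0.0475,-0.2625],[0,0,0.0189],1],
    [[0.03,0.0475,-0.285],[0,0,0.0189],1],
    [[0.03,0.0475,-0.285],[0,0,0.0189],1]
  ],
  "grip_force": 40
}}

```text
time_s: 3.8
tcp_pos: [0.6385, -0.2142, 0.0256]
eef_rot: [-3.137, -0.003, 1.629]
contact_force: [0.2, 0.9, -0.2]
grip_width: 1.003
finger_force: 0.0
```

Call:
{"name": "servo_tool", "arguments": {
  "commands": [
    [[0,0,0],[0,0,0],1],
    [[0,0,0],[0,0,0],0.55],
    [[0,0,0],[0,0,0],0.4],
    [[0,0,0],[0,0,0],0.4],
    [[0,0,0],[0,0,0],0.4],
    [[0,0,0],[0,0,0],0.4],
    [[0,0,0],[0,0,0],0.4]
  ]
}}

```text
time_s: 4.5
tcp_pos: [0.6425, -0.2152, 0.0305]
eef_rot: [3.139, 0.002, 1.63]
contact_force: [-0.9, -0.6, 5.7]
grip_width: 0.642
finger_force: 44.2
```

Converted, 22 cm / 80 = 0.275, 20 cm / 80 = 0.25, 48 degrees / 180 = 0.2667.

Call:
{"name": "servo_tool", "arguments": {
  "commands": [
    [[0,0,0.025],[0,0,0],0.4],
    [[0,0,0.0625],[0,0,0],0.4],
    [[0,0,0.1125],[0,0,0.0444],0.4],
    [[0,0,0.1625],[0,0,0.0889],0.4],
    [[-0.0125,0.0125,0.2125],[0,0,0.1333],0.4],
    [[-0.025,0.0375,0.25],[0,0,0.1778],0.4],
    [[-0.05,0.075,0.275],[0,0,0.2222],0.4],
    [[-0.0625,0.1125,0.275],[0,0,0.2667],0.4]
  ]
}}

```text
time_s: 5.3
tcp_pos: [0.5918, -0.1244, 0.2524]
eef_rot: [3.139, 0.006, 2.473]
contact_force: [1.2, 0.8, -3.0]
grip_width: 0.634
finger_force: 43.3
```

Converted, 5 cm / 80 = 0.0625, -4 cm / 80 = -0.05, 38.6 degrees / 180 = 0.2144.

Call:
{"name": "servo_tool", "arguments": {
  "commands": [
    [[-0.0125,0.025,0],[0,0,0.0444],0.4],
    [[-0.025,0.0375,0],[0,0,0.0889],0.4],
    [[-0.0375,0.05,0],[0,0,0.1333],0.4],
    [[-0.05,0.0625,0],[0,0,0.1778],0.4],
    [[-0.05,0.0625,0],[0,0,0.2144],0.4],
    [[-0.05,0.0625,0],[0,0,0.2144],0.4],
    [[-0.05,0.0625,0],[0,0,0.2144],0.4]
  ]
}}

```text
time_s: 6.0
tcp_pos: [0.5512, -0.0744, 0.2483]
eef_rot: [3.141, -0.0, 3.139]
contact_force: [-0.7, 0.1, -2.1]
grip_width: 0.638
finger_force: 43.2
```

Run:
```python
from h import *
s=ctrl.state();print(s['tcp_pos'],s['eef_rot'],s['grip_width'])
save('wrist','w2')
find('rubber_mat','wrist',(.588,.0395,.0),0,False)
find('brass_cube','wrist',(.473,.034,.57),0,False)
find('punch','wrist',(.658,-.075,.0),0,False)
find('wood_block','wrist',(s['tcp_pos'][0],s['tcp_pos'][1],1.57),s['tcp_pos'][2]-.030,False)
find('rubber_mat','top',(.588,.0395,.0),0)
```

```text
[ 0.5511971  -0.07444559  0.24832547] [ 3.14148017e+00 -2.76313542e-06  3.13927617e+00] 0.6381935757856013
rubber_mat wrist 0.87 IoU 0.874 xy [0.5859 0.0378] deg 0.21
brass_cube wrist 0.75 IoU 0.0 xy [0.473 0.034] deg 32.66
brass_cube wrist 0.56 IoU 0.974 xy [0.4728 0.0329] deg 31.62
brass_cube wrist 0.2 IoU 0.0 xy [0.473 0.034] deg 32.66
wood_block wrist 0.71 IoU 0.87 xy [ 0.5517 -0.0751] deg 89.93
wood_block wrist 0.3 IoU 0.0 xy [ 0.5512 -0.0744] deg 89.95
```

View pics/w2.png

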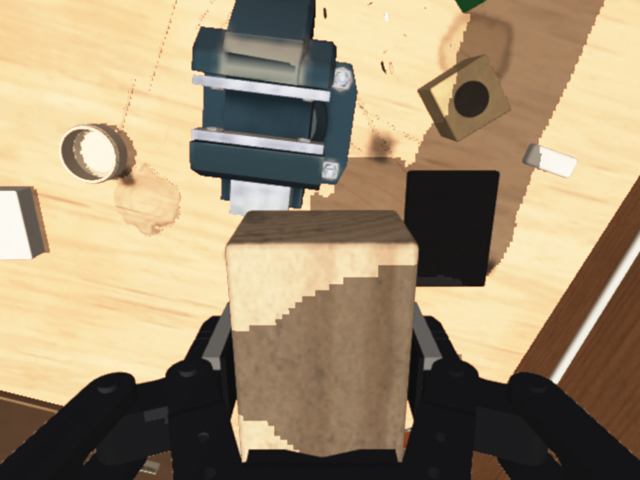

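The mat is at (228,452), its left edge partly hidden by the held wood, and the brass cube at (97,464) has its hollow up. I'll refine the mat by thresholding.

```bash
cat >> h.py <<'E'
def fitthr(n,cam,m,valid,guess,z0,P):
    f=4; V=cv2.resize(valid.astype(np.uint8),None,fx=f,fy=f,interpolation=0)>0
    M=(cv2.resize(m.astype(np.float32),None,fx=f,fy=f)>.5)&V
    def cost(v):
        h=cv2.convexHull(((proj(cam,boxpts(n,*v,z0),P)[:,::-1]+.5)*f-.5).astype(np.float32))
        I=np.zeros(M.shape,np.uint8); cv2.fillConvexPoly(I,np.round(h*16).astype(np.int32),1,shift=4)
        I=(I>0)&V; return 1-(I&M).sum()/max((I|M).sum(),1)
    x=np.array(guess,float)
    for k in(1,-1):
        s=np.array([x]+[x+d for d in k*np.diag([.004,.004,.05])])
        x=minimize(cost,x,method='Nelder-Mead',options=dict(initial_simplex=s,xatol=1e-5,fatol=1e-5)).x
    return x,1-cost(x)
E
python3 - <<'E'
from h import *
P=ctrl.camera_params('wrist'); im=cv2.imread('pics/w2.png').max(2)
m=np.zeros((480,640),bool); m[160:300,395:510]=im[160:300,395:510]<45
v=np.zeros((480,640),bool); v[150:310,385:520]=1; v[204:,:422]=0
print(fitthr('rubber_mat','wrist',m,v,(.586,.038,0),0,P))
P=ctrl.camera_params('top'); im=cv2.imread('pics/top0.png').max(2)
m=np.zeros((480,640),bool); m[180:250,200:260]=im[180:250,200:260]<60
v=np.zeros((480,640),bool); v[175:255,195:265]=1
print(fitthr('rubber_mat','top',m,v,(.586,.038,0),0,P))
E
```

```text
(array([ 0.5873325 ,  0.03586912, -0.00419596]), np.float64(0.9476619985758367))
(array([ 0.58569377,  0.03899323, -0.00702156]), np.float64(0.9093526773354006))
```

Run:
```python
from h import *
P=ctrl.camera_params('wrist'); img=cv2.imread('pics/w2.png'); im=img.max(2)
print(proj('wrist',boxpts('rubber_mat',.587,.0375,0,0),P).round(1).tolist())
print(im[190,398:412],im[190,490:505]); print(im[250,485:500]); print(im[164:176,450],im[280:294,450])
for r in (180,200,220,250,275): 
    c=np.where(im[r,400:510]<50)[0]+400; print(r,c.min(),c.max())
```

```text
[[170.3, 404.7], [171.9, 406.5], [170.2, 496.8], [171.8, 500.5], [285.7, 397.7], [289.4, 399.2], [285.6, 481.8], [289.2, 485.0]]
[164 163 164 164 163 165 161 126  60  20  19  23  23  23] [ 24  24  23  24  22  22  30  79 142 157 158 158 158 159 159]
[ 23  23  22  30  85 153 169 170 170 172 172 173 173 173 174]
[157 154 152 154 161 150  85  31  22  24  23  22] [ 45  43  41  44  41  40 140 248 252 250 250 249 248 248]
180 407 497
200 406 494
220 405 492
250 419 488
275 418 484
```

Converted, -19.5 cm / 80 = -0.2438, 3.4 cm / 80 = 0.0425, 0.1 degrees / 180 = 0.0006.

Call:
{"name": "servo_tool", "arguments": {
  "commands": [
    [[0.0125,0.05,0],[0,0,0.0006],0.4],
    [[0.025,0.1,0],[0,0,0.0006],0.4],
    [[0.0425,0.14,-0.0375],[0,0,0.0006],0.4],
    [[0.0425,0.14,-0.1],[0,0,0.0006],0.4],
    [[0.0425,0.14,-0.1625],[0,0,0.0006],0.4],
    [[0.0425,0.14,-0.2125],[0,0,0.0006],0.4],
    [[0.0425,0.14,-0.2438],[0,0,0.0006],0.4],
    [[0.0425,0.14,-0.2438],[0,0,0.0006],0.4]
  ]
}}

```text
time_s: 7.15
tcp_pos: [0.5813, 0.0377, 0.049]
eef_rot: [3.141, -0.009, -3.14]
contact_force: [-0.8, 0.0, -2.8]
grip_width: 0.635
finger_force: 43.4
```

Call:
{"name": "servo_tool", "arguments": {
  "commands": [
    [[0,0,-0.0063],[0,0,0],0.4],
    [[0,0,-0.0125],[0,0,0],0.4],
    [[0,0,-0.0163],[0,0,0],0.4],
    [[0,0,-0.0163],[0,0,0],0.4]
  ]
}}

```text
time_s: 7.55
tcp_pos: [0.5858, 0.0374, 0.0411]
eef_rot: [3.142, 0.001, -3.14]
contact_force: [-1.0, -0.1, -2.2]
grip_width: 0.637
finger_force: 43.5
```

Converted, -0.2 cm / 80 = -0.0025, -0.1 cm / 80 = -0.0013.

Call:
{"name": "servo_tool", "arguments": {
  "commands": [
    [[0,0,-0.0013],[0,0,0],0.4],
    [[0,0,-0.0025],[0,0,0],0.4],
    [[0,0,-0.0025],[0,0,0],0.4]
  ]
}}

```text
time_s: 7.85
tcp_pos: [0.5855, 0.0375, 0.0386]
eef_rot: [3.142, 0.001, -3.14]
contact_force: [0.1, -0.1, -2.1]
grip_width: 0.636
finger_force: 43.7
```

Converted, -0.15 cm / 80 = -0.0019, -0.1 cm / 80 = -0.0013.

Call:
{"name": "servo_tool", "arguments": {
  "commands": [
    [[0,0,-0.0013],[0,0,0],0.4],
    [[0,0,-0.0019],[0,0,0],0.4],
    [[0,0,-0.0019],[0,0,0],0.4]
  ]
}}

```text
time_s: 8.15
tcp_pos: [0.5855, 0.0375, 0.0385]
eef_rot: [3.141, 0.001, -3.14]
contact_force: [-3.6, -0.6, 9.3]
grip_width: 0.637
finger_force: 44.8
```

Contact. I'll release and rise to look.

Converted, 17 cm / 80 = 0.2125, 13 cm / 80 = 0.1625.

Call:
{"name": "servo_tool", "arguments": {
  "commands": [
    [[0,0,0],[0,0,0],0.75],
    [[0,0,0],[0,0,0],0.9],
    [[0,0,0],[0,0,0],0.9],
    [[0,0,0.0375],[0,0,0],0.9],
    [[0,0,0.1],[0,0,0],1],
    [[0,0,0.1625],[0,0,0],1],
    [[0,0,0.2125],[0,0,0],1],
    [[0,0,0.2125],[0,0,0],1]
  ]
}}

```text
time_s: 8.95
tcp_pos: [0.5893, 0.0374, 0.2138]
eef_rot: [-3.141, 0.012, -3.14]
contact_force: [-0.0, 0.2, 0.2]
grip_width: 0.998
finger_force: 0.0
```

Converted, -4 cm / 80 = -0.05, -2 cm / 80 = -0.025.

Call:
{"name": "servo_tool", "arguments": {
  "commands": [
    [[-0.025,0,0.0125],[0,0,0],1],
    [[-0.05,0,0.0125],[0,0,0],1],
    [[-0.05,0,0.0125],[0,0,0],1],
    [[-0.05,0,0.0125],[0,0,0],1]
  ]
}}

```text
time_s: 9.35
tcp_pos: [0.5452, 0.0375, 0.2163]
eef_rot: [3.141, -0.0, -3.14]
contact_force: [0.5, 0.8, -0.8]
grip_width: 0.996
finger_force: 0.0
```

Run:
```python
from h import *
s=ctrl.state();print(s['tcp_pos'],s['eef_rot'])
save('wrist','w3')
find('rubber_mat','wrist',(.586,.0375,.0),0,False)
find('wood_block','wrist',(.586,.0375,1.57),.008,False)
find('brass_cube','wrist',(.473,.034,.57),0,False)
find('punch','wrist',(.658,-.075,.0),0,False)
```

```text
[0.54516024 0.03754294 0.2162975 ] [ 3.14149344e+00 -3.22680347e-04 -3.13980245e+00]
rubber_mat wrist 0.61 IoU 0.314 xy [0.5873 0.0385] deg 0.01
wood_block wrist 0.66 IoU 0.964 xy [0.5863 0.0371] deg 90.36
brass_cube wrist 0.76 IoU 0.961 xy [0.4734 0.0342] deg 32.21
brass_cube wrist 0.73 IoU 0.0 xy [0.473 0.034] deg 32.66
punch wrist 0.68 IoU 0.348 xy [ 0.6572 -0.0735] deg 5.23
```

View pics/w3.png

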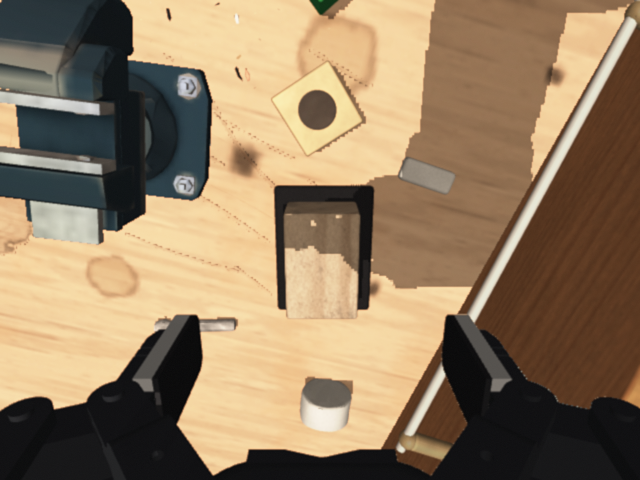

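The wood lies along the mat at (260,322), with brass at (110,318). I'll measure the mat from its dark border.

Run:
```python
from h import *
P=ctrl.camera_params('wrist'); im=cv2.imread('pics/w3.png').max(2)
m=np.zeros((480,640),bool); m[178:318,266:380]=im[178:318,266:380]<45
v=np.zeros((480,640),bool); v[170:330,260:385]=1
q=proj('wrist',boxpts('wood_block',.5863,.0371,np.pi/2,.008),P)[:,::-1]
I=np.zeros((480,640),np.uint8); cv2.fillConvexPoly(I,cv2.convexHull(q.astype(np.float32)).astype(np.int32),1); I=cv2.dilate(I,np.ones((9,9)))
I[300:,280:372]=1
v&=I==0
print(fitthr('rubber_mat','wrist',m,v,(.586,.038,0),0,P))
for r in (200,250,300):
    c=np.where(im[r,262:385]<45)[0]+262; print(r,ray('wrist',[[r,c.min()-.5],[r,c.max()+.5]],.008,P)[:,:2].round(4).tolist(),c.min(),c.max())
for c in (300,345): 
    r=np.where(im[178:200,c]<45)[0]+178; print(c,ray('wrist',[[r.min()-.5,c]],.008,P)[:,:2].round(4))
for c in (281,366): 
    r=np.where(im[290:320,c]<45)[0]+290; print(c,ray('wrist',[[r.max()+.5,c]],.008,P)[:,:2].round(4))
```

```text
(array([0.58908756, 0.03862817, 0.00213503]), np.float64(0.7912850108540266))
200 [[0.5433, 0.0], [0.5432, 0.0776]] 275 372
250 [[0.5855, 0.0002], [0.5854, 0.0776]] 277 370
300 [[0.6311, 0.0005], [0.6311, 0.0767]] 279 367
300 [[0.5324 0.0204]]
345 [[0.5324 0.0556]]
281 [[0.6383 0.0024]]
366 [[0.6383 0.0757]]
```

Converted, -37 cm / 80 = -0.4625, -33 cm / 80 = -0.4125.

Call:
{"name": "servo_tool", "arguments": {
  "commands": [
    [[0,-0.0375,0.025],[0,0,0],1],
    [[0.0125,-0.1,0.05],[0,0,0],1],
    [[0.0125,-0.1625,0.05],[0,0,0],1],
    [[0.025,-0.225,0.05],[0,0,0],1],
    [[0.0375,-0.2875,0.05],[0,0,0],1],
    [[0.0388,-0.35,0.05],[0,0,0],1],
    [[0.0388,-0.4125,0.0375],[0,0,0],1],
    [[0.0388,-0.4625,0.025],[0,0,0],1]
  ],
  "grip_force": 60
}}

```text
time_s: 10.4
tcp_pos: [0.5768, -0.3352, 0.2368]
eef_rot: [-3.141, 0.002, -3.14]
contact_force: [0.5, 0.4, -0.1]
grip_width: 0.998
finger_force: 0.0
```

Converted, -10 cm / 80 = -0.125, -6 cm / 80 = -0.075.

Call:
{"name": "servo_tool", "arguments": {
  "commands": [
    [[0,-0.0363,-0.025],[0,0,0],1],
    [[0,-0.0363,-0.075],[0,0,0],1],
    [[0,-0.0363,-0.125],[0,0,0],1],
    [[0,-0.0363,-0.125],[0,0,0],1],
    [[0,-0.0363,-0.125],[0,0,0],1]
  ]
}}

```text
time_s: 10.9
tcp_pos: [0.5758, -0.361, 0.1364]
eef_rot: [3.14, -0.002, -3.14]
contact_force: [-0.4, 0.3, 0.8]
grip_width: 0.997
finger_force: 0.0
```

Run:
```python
from h import *
s=ctrl.state();print(s['tcp_pos'],s['eef_rot'])
ctrl.get_image('wrist')
find('steel_block','wrist',(.5765,-.3617,.0),0,False)
find('punch_rest','wrist',(.438,-.385,.0),0,False)
```

```text
[ 0.57581034 -0.36103642  0.13641188] [ 3.14003487e+00 -1.92885201e-03 -3.13966689e+00]
punch_rest wrist 0.65 IoU 0.922 xy [ 0.4391 -0.3884] deg 0.2
```

Converted, -11.4 cm / 80 = -0.1425, 0.05 cm / 80 = 0.0006.

Call:
{"name": "servo_tool", "arguments": {
  "commands": [
    [[0.0006,-0.0013,-0.05],[0,0,0],1],
    [[0.0006,-0.0013,-0.1],[0,0,0],1],
    [[0.0006,-0.0013,-0.1313],[0,0,0],1],
    [[0.0006,-0.0013,-0.1425],[0,0,0],1],
    [[0.0006,-0.0013,-0.1425],[0,0,0],1],
    [[0.0006,-0.0013,-0.1425],[0,0,0],1]
  ]
}}

```text
time_s: 11.65
tcp_pos: [0.5784, -0.3636, 0.0254]
eef_rot: [-3.139, 0.003, -3.14]
contact_force: [-0.2, -0.6, 0.4]
grip_width: 1.004
finger_force: 0.0
```

Call:
{"name": "servo_tool", "arguments": {
  "commands": [
    [[0,0,0],[0,0,0],0.7],
    [[0,0,0],[0,0,0],0.5],
    [[0,0,0],[0,0,0],0.5],
    [[0,0,0],[0,0,0],0.5],
    [[0,0,0],[0,0,0],0.5],
    [[0,0,0],[0,0,0],0.5]
  ]
}}

```text
time_s: 12.25
tcp_pos: [0.5783, -0.3633, 0.0255]
eef_rot: [-3.14, 0.004, -3.14]
contact_force: [-0.1, 1.2, 5.8]
grip_width: 0.711
finger_force: 68.3
```

Converted, 23 cm / 80 = 0.2875, 21 cm / 80 = 0.2625.

Call:
{"name": "servo_tool", "arguments": {
  "commands": [
    [[0,0,0.025],[0,0,0],0.5],
    [[0,0,0.075],[0,0,0],0.5],
    [[0,0,0.1375],[0,0,0],0.5],
    [[0,0,0.2],[0,0,0],0.5],
    [[0,0.0375,0.2625],[0,0,0],0.5],
    [[0,0.0875,0.2875],[0,0,0],0.5],
    [[0,0.0875,0.2875],[0,0,0],0.5],
    [[0,0.0875,0.2875],[0,0,0],0.5]
  ]
}}

```text
time_s: 13.05
tcp_pos: [0.5771, -0.2916, 0.254]
eef_rot: [-3.14, 0.001, -3.138]
contact_force: [-1.2, -0.3, -4.8]
grip_width: 0.707
finger_force: 67.0
```

Run:
```python
from h import *
s=ctrl.state();print(s['tcp_pos'],s['eef_rot'],s['grip_width'],s['contact_force'])
save('wrist','w4')
t=s['tcp_pos']
find('steel_block','wrist',(t[0],t[1],.0),t[2]-.022,False)
find('punch_rest','wrist',(.438,-.385,.0),0,False)
```

```text
[ 0.5770753  -0.29156954  0.25397136] [-3.14042094e+00  1.19856743e-03 -3.13789740e+00] 0.7074510662987141 [-1.20963853 -0.25003143 -4.77569219]
steel_block wrist 0.96 IoU 0.876 xy [ 0.5727 -0.2931] deg 0.14
punch_rest wrist 0.63 IoU 0.861 xy [ 0.4344 -0.3853] deg 0.86
punch_rest wrist 0.5 IoU 0.0 xy [ 0.438 -0.385] deg 0.0
```

View pics/w4.png

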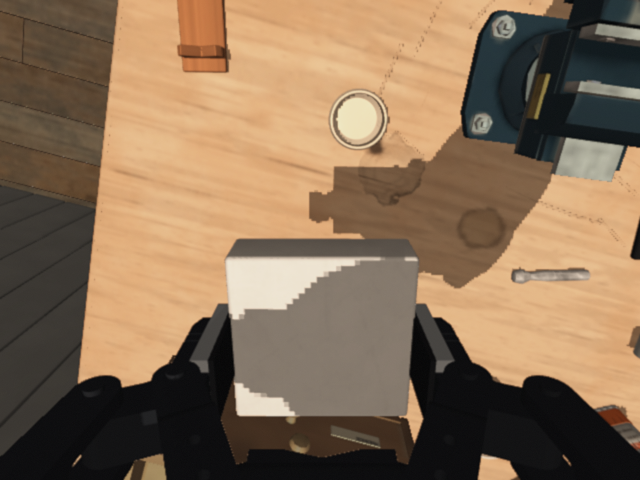

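The plate is held level, its top face spanning rows 258–416 and columns 228–416. I'll work out its offset in the hand.

Run:
```python
from h import *
s=ctrl.state();t=s['tcp_pos'];P=ctrl.camera_params('wrist')
im=cv2.imread('pics/w4.png').astype(int)
for c in (290,320,350):
  print(c,im[234:264:2,c].max(1),im[408:422,c].max(1))
zt=t[2]-.0255+.02
print(t,ray('wrist',[[258,320],[416,320]],zt,P),ray('wrist',[[240,320]],zt-.02,P))
find('steel_block','wrist',(t[0],t[1],.0),zt-.02,False)
```

```text
290 [219 222 167  86  89  90  91  94  95  94  95 130 205 232 236] [145 144 157 203 231 234 234 219 165 144 148 149 149 146]
320 [223 225 169  86  88  89  90  92  94  93  94 128 204 233 237] [134 134 134 135 134 135 136 124  84  64  64  64  64  65]
350 [218 225 183  84  85  88  89  90  93  94  95 128 206 234 237] [134 133 133 133 134 135 135 125  85  66  65  65  66  66]
[ 0.57585807 -0.29276897  0.25099767] [[ 0.54274428 -0.29349995  0.24549767]
 [ 0.60283857 -0.29355109  0.24549767]] [[ 0.54367506 -0.2935417   0.22549767]]
steel_block wrist 0.96 IoU 0.945 xy [ 0.5738 -0.2927] deg -0.08
```

Converted, 33 cm / 80 = 0.4125, 1.2 cm / 80 = 0.015.

Call:
{"name": "servo_tool", "arguments": {
  "commands": [
    [[0,0.0625,0],[0,0,0],0.5],
    [[0,0.125,0],[0,0,0],0.5],
    [[0,0.1875,0],[0,0,0],0.5],
    [[0.0063,0.25,0],[0,0,0],0.5],
    [[0.015,0.3125,0],[0,0,0],0.5],
    [[0.015,0.3625,0],[0,0,0],0.5],
    [[0.015,0.4,-0.025],[0,0,0],0.5],
    [[0.015,0.4125,-0.075],[0,0,0],0.5]
  ]
}}

```text
time_s: 14.05
tcp_pos: [0.5912, 0.0401, 0.1946]
eef_rot: [3.141, 0.007, -3.137]
contact_force: [1.2, -0.3, -6.0]
grip_width: 0.709
finger_force: 67.4
```

Converted, -11.4 cm / 80 = -0.1425, -10.5 cm / 80 = -0.1313.

Call:
{"name": "servo_tool", "arguments": {
  "commands": [
    [[0,0,-0.05],[0,0,0],0.5],
    [[0,0,-0.1],[0,0,0],0.5],
    [[0,0,-0.1313],[0,0,0],0.5],
    [[0,0,-0.1425],[0,0,0],0.5],
    [[0,0,-0.1425],[0,0,0],0.5],
    [[0,0,-0.1425],[0,0,0],0.5]
  ]
}}

```text
time_s: 14.65
tcp_pos: [0.5898, 0.0371, 0.0799]
eef_rot: [-3.142, 0.002, -3.14]
contact_force: [0.3, -0.4, -3.7]
grip_width: 0.708
finger_force: 67.3
```

Run:
```python
from h import *
for i in range(3):
    save('wrist','w5'); t=ctrl.state(); print(t['tcp_pos'],t['eef_rot'])
t=t['tcp_pos']
find('steel_block','wrist',(t[0]-.002,t[1],.0),t[2]-.0255,False)
find('wood_block','wrist',(.586,.0375,1.57),.008,False)
```

```text
[0.59041024 0.03716162 0.08053001] [-3.14156392  0.00324634 -3.14028575]
[0.59059632 0.03725321 0.08083193] [-3.14151703  0.00391589 -3.1401006 ]
[0.59048654 0.03730885 0.08080945] [-3.1414932   0.00386151 -3.14001588]
steel_block wrist 0.56 IoU 0.943 xy [0.5888 0.0373] deg 0.04
wood_block wrist 0.82 IoU 0.66 xy [0.5859 0.0378] deg 90.05
```

View pics/w5.png

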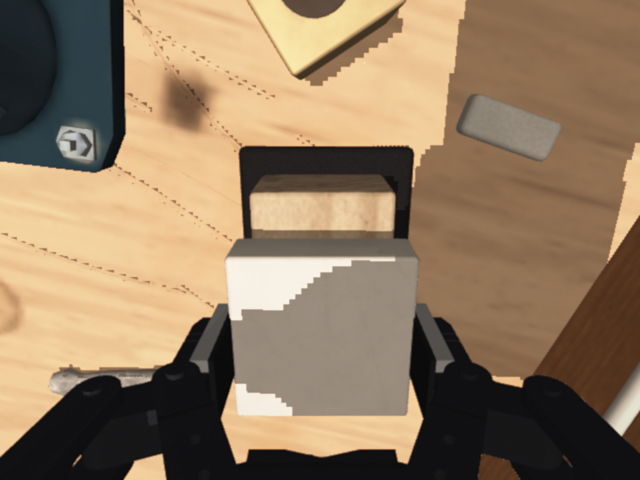

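The plate hovers over the wood, both centred near column 322. I'll shift x by −2.5 mm and lower.

Call:
{"name": "servo_tool", "arguments": {
  "commands": [
    [[-0.0031,0,-0.0038],[0,0,0],0.5],
    [[-0.0031,0,-0.0075],[0,0,0],0.5],
    [[-0.0031,0,-0.01],[0,0,0],0.5],
    [[-0.0031,0,-0.01],[0,0,0],0.5]
  ]
}}

```text
time_s: 15.3
tcp_pos: [0.5859, 0.0376, 0.0715]
eef_rot: [-3.141, -0.0, -3.14]
contact_force: [-2.6, -0.1, 3.2]
grip_width: 0.704
finger_force: 68.2
```

Converted, -0.15 cm / 80 = -0.0019, -0.1 cm / 80 = -0.0013.

Call:
{"name": "servo_tool", "arguments": {
  "commands": [
    [[0,0,-0.0013],[0,0,0],0.5],
    [[0,0,-0.0019],[0,0,0],0.5],
    [[0,0,-0.0019],[0,0,0],0.5]
  ]
}}

```text
time_s: 15.6
tcp_pos: [0.5858, 0.0376, 0.0714]
eef_rot: [-3.141, 0.0, -3.14]
contact_force: [-6.8, 1.0, 14.4]
grip_width: 0.711
finger_force: 69.6
```

Converted, 0.3 cm / 80 = 0.0038, 0.2 cm / 80 = 0.0025.

Call:
{"name": "servo_tool", "arguments": {
  "commands": [
    [[0,0,0.0038],[0,0,0],0.5],
    [[0.0025,0,0.0038],[0,0,0],0.5],
    [[0.0025,0,0.0038],[0,0,0],0.5],
    [[0.0025,0,0.0038],[0,0,0],0.5],
    [[0.0025,0,0.0038],[0,0,0],0.5],
    [[0.0025,0,0.0038],[0,0,0],0.5]
  ]
}}

```text
time_s: 16.2
tcp_pos: [0.588, 0.0375, 0.0719]
eef_rot: [3.141, -0.001, -3.14]
contact_force: [-1.1, 0.0, -4.5]
grip_width: 0.708
finger_force: 67.4
```

Run:
```python
from h import *
for i in range(2):
    ctrl.get_image('wrist'); t=ctrl.state(); print(t['tcp_pos'],t['eef_rot'],t['contact_force'])
t=t['tcp_pos']
find('steel_block','wrist',(t[0]-.002,t[1],.0),t[2]-.0255,False)
```

```text
[0.58809904 0.03753259 0.07206409] [ 3.14145326e+00 -4.14534402e-04 -3.13980594e+00] [ 0.04481856 -0.52067727 -4.35559298]
[0.58812498 0.03751663 0.07215478] [ 3.14151179e+00 -3.02837599e-04 -3.13985553e+00] [ 0.18298573 -0.211623   -4.72684107]
steel_block wrist 0.77 IoU 0.942 xy [0.5864 0.0374] deg 0.05
```

Now x is right (.5864), 0.6 mm above the wood. Lower and release.

Converted, 8 cm / 80 = 0.1, 3 cm / 80 = 0.0375.

Call:
{"name": "servo_tool", "arguments": {
  "commands": [
    [[0,0,-0.0013],[0,0,0],0.5],
    [[0,0,-0.0019],[0,0,0],0.5],
    [[0,0,-0.0019],[0,0,0],0.5],
    [[0,0,-0.0019],[0,0,0],0.8],
    [[0,0,-0.0019],[0,0,0],0.92],
    [[0,0,-0.0019],[0,0,0],0.92],
    [[0,0,0.0375],[0,0,0],0.95],
    [[0,0,0.1],[0,0,0],1]
  ]
}}

```text
time_s: 17.15
tcp_pos: [0.5854, 0.0376, 0.1497]
eef_rot: [3.141, -0.008, -3.14]
contact_force: [1.3, -0.0, -0.1]
grip_width: 1.002
finger_force: 0.0
```

Converted, 10 cm / 80 = 0.125, 8 cm / 80 = 0.1.

Call:
{"name": "servo_tool", "arguments": {
  "commands": [
    [[-0.025,0,0.05],[0,0,0],1],
    [[-0.05,0,0.1],[0,0,0],1],
    [[-0.075,0,0.125],[0,0,0],1],
    [[-0.075,0,0.125],[0,0,0],1],
    [[-0.075,0,0.125],[0,0,0],1]
  ]
}}

```text
time_s: 17.65
tcp_pos: [0.5288, 0.0375, 0.2526]
eef_rot: [3.142, 0.002, -3.14]
contact_force: [0.8, 0.6, -0.6]
grip_width: 1.001
finger_force: 0.0
```

Run:
```python
from h import *
s=ctrl.state();print(s['tcp_pos'],s['eef_rot'])
save('wrist','w6')
find('wood_block','wrist',(.586,.0375,1.57),.008,False)
find('steel_block','wrist',(.586,.0375,0),.046,False)
find('brass_cube','wrist',(.473,.034,.57),0,False)
```

```text
[0.5287774  0.03752207 0.25262946] [ 3.14155763e+00  1.93556059e-03 -3.13975699e+00]
wood_block wrist 0.68 IoU 0.458 xy [0.5854 0.0376] deg 90.75
steel_block wrist 0.98 IoU 0.928 xy [0.5848 0.0374] deg 0.06
brass_cube wrist 0.9 IoU 0.0 xy [0.473 0.034] deg 32.66
brass_cube wrist 0.58 IoU 0.968 xy [0.471  0.0344] deg 32.88
```

View pics/w6.png

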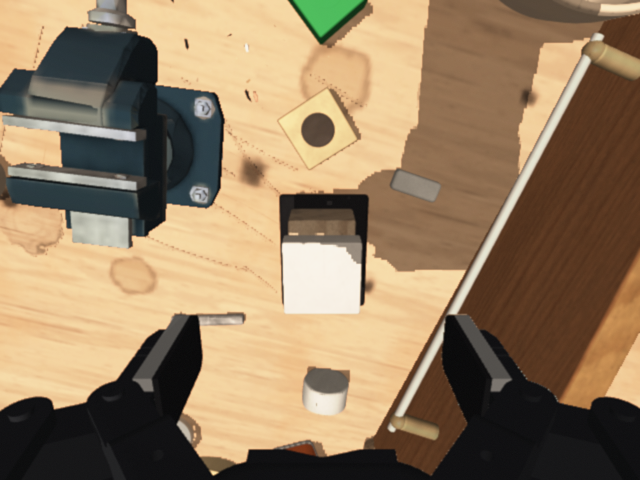

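The plate sits centred on the wood at (275,322), the cube is at (130,318), and all neighbours are undisturbed. Cube next.

Converted, -14 cm / 80 = -0.175, -12 cm / 80 = -0.15, 32.4 degrees / 180 = 0.18.

Call:
{"name": "servo_tool", "arguments": {
  "commands": [
    [[-0.025,0,0],[0,0,0.0444],0.85],
    [[-0.05,0,0],[0,0,0.0889],0.85],
    [[-0.07,-0.0038,0],[0,0,0.1333],0.85],
    [[-0.07,-0.0038,-0.0375],[0,0,0.18],0.85],
    [[-0.07,-0.0038,-0.1],[0,0,0.18],0.85],
    [[-0.07,-0.0038,-0.15],[0,0,0.18],0.85],
    [[-0.07,-0.0038,-0.175],[0,0,0.18],0.85],
    [[-0.07,-0.0038,-0.175],[0,0,0.18],0.85]
  ]
}}

```text
time_s: 18.65
tcp_pos: [0.4687, 0.0347, 0.1082]
eef_rot: [3.136, -0.007, -2.574]
contact_force: [-0.4, -0.1, 0.6]
grip_width: 0.852
finger_force: 0.0
```

Run:
```python
from h import *
for i in range(2): 
    ctrl.get_image('wrist');s=ctrl.state();print(s['tcp_pos'],s['eef_rot'])
find('brass_cube','wrist',(.473,.034,.57),0,False)
```

```text
[0.4704463  0.03462493 0.1103641 ] [ 3.13836317 -0.00424319 -2.57434738]
[0.47204868 0.03454992 0.11197843] [ 3.14051112e+00 -1.31385784e-03 -2.57430373e+00]
brass_cube wrist 0.72 IoU 0.957 xy [0.4741 0.0338] deg 32.4
brass_cube wrist 0.68 IoU 0.0 xy [0.473 0.034] deg 32.66
```

Converted, -7.6 cm / 80 = -0.095, -6 cm / 80 = -0.075.

Call:
{"name": "servo_tool", "arguments": {
  "commands": [
    [[0.0013,-0.0013,-0.0375],[0,0,0],0.85],
    [[0.0013,-0.0013,-0.075],[0,0,0],0.85],
    [[0.0013,-0.0013,-0.095],[0,0,0],0.85],
    [[0.0013,-0.0013,-0.095],[0,0,0],0.85],
    [[0.0013,-0.0013,-0.095],[0,0,0],0.85],
    [[0.0013,-0.0013,-0.095],[0,0,0],0.6],
    [[0.0013,-0.0013,-0.095],[0,0,0],0.3],
    [[0.0013,-0.0013,-0.095],[0,0,0],0.3]
  ],
  "grip_force": 50
}}

```text
time_s: 19.6
tcp_pos: [0.4747, 0.0338, 0.038]
eef_rot: [-3.141, 0.003, -2.574]
contact_force: [-1.1, 1.5, 7.8]
grip_width: 0.517
finger_force: 53.1
```

Call:
{"name": "servo_tool", "arguments": {
  "commands": [
    [[0,0,0],[0,0,0],0.3],
    [[0,0,0],[0,0,0],0.3],
    [[0,0,0],[0,0,0],0.3]
  ]
}}

```text
time_s: 19.9
tcp_pos: [0.4747, 0.0338, 0.038]
eef_rot: [-3.141, 0.003, -2.574]
contact_force: [-1.4, 0.7, 7.1]
grip_width: 0.518
finger_force: 53.1
```

Converted, 15 cm / 80 = 0.1875, 11.2 cm / 80 = 0.14, -32.4 degrees / 180 = -0.18.

Call:
{"name": "servo_tool", "arguments": {
  "commands": [
    [[0,0,0.025],[0,0,0],0.3],
    [[0,0,0.075],[0,0,0],0.3],
    [[0,0,0.125],[0,0,-0.0444],0.3],
    [[0,0,0.1625],[0,0,-0.0889],0.3],
    [[0.0375,0,0.1875],[0,0,-0.1333],0.3],
    [[0.075,0.0025,0.1875],[0,0,-0.18],0.3],
    [[0.1125,0.005,0.1875],[0,0,-0.18],0.3],
    [[0.14,0.005,0.1875],[0,0,-0.18],0.3]
  ]
}}

```text
time_s: 20.7
tcp_pos: [0.5863, 0.0377, 0.1859]
eef_rot: [3.142, -0.0, -3.14]
contact_force: [-0.6, -0.3, -5.8]
grip_width: 0.52
finger_force: 53.6
```

Converted, -7.8 cm / 80 = -0.0975, -7 cm / 80 = -0.0875.

Call:
{"name": "servo_tool", "arguments": {
  "commands": [
    [[0,0,-0.025],[0,0,0],0.3],
    [[0,0,-0.0625],[0,0,0],0.3],
    [[0,0,-0.0875],[0,0,0],0.3],
    [[0,0,-0.0975],[0,0,0],0.3],
    [[0,0,-0.0975],[0,0,0],0.3],
    [[0,0,-0.0975],[0,0,0],0.3],
    [[0,0,-0.0975],[0,0,0],0.3]
  ]
}}

```text
time_s: 21.4
tcp_pos: [0.5864, 0.0375, 0.1099]
eef_rot: [-3.142, 0.003, -3.14]
contact_force: [0.6, -0.9, -5.0]
grip_width: 0.52
finger_force: 53.4
```

Run:
```python
from h import *
for i in range(3): 
    im=save('wrist','w7');s=ctrl.state();print(s['tcp_pos'],s['eef_rot'],s['contact_force'])
t=s['tcp_pos']
find('brass_cube','wrist',(t[0],t[1],0),t[2]-.038,False)
find('steel_block','wrist',(.586,.0375,0),.046,False)
```

```text
[0.58640867 0.03746417 0.10988304] [-3.14150856e+00  2.88839091e-03 -3.13977460e+00] [ 1.04470444  1.2789546  -5.3408389 ]
[0.58628539 0.03748414 0.10973488] [-3.14154872e+00  2.65492103e-03 -3.13977251e+00] [-0.42003685  0.01945981 -5.78555523]
[0.58608848 0.03751069 0.10951238] [ 3.14158254e+00  2.22030113e-03 -3.13978348e+00] [-0.15885276  0.03318921 -5.33983816]
brass_cube wrist 0.62 IoU 0.942 xy [0.5843 0.0374] deg 0.13
steel_block wrist 0.77 IoU 0.372 xy [0.586  0.0374] deg 0.15
```

View pics/w7.png

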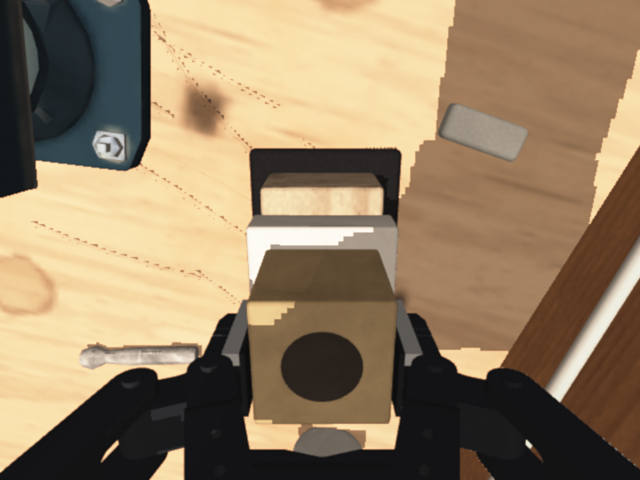

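The cube hovers over the plate, hollow up, at (335,320). I'll check the front-edge gap (8.5 mm is ideal).

Run:
```python
from h import *
P=ctrl.camera_params('wrist'); im=cv2.imread('pics/w7.png').astype(int)
for c in (290,320): print(im[210:256,c].max(1))
print(im[235,240:260].max(1),im[235,385:405].max(1))
f=ray('wrist',[[226,320],[235,248.5],[235,396.5]],.066,P); g=ray('wrist',[[250,320]],.0715,P); b=ray('wrist',[[302,320],[422,320]],.1165,P)
print(f,g,b)
```

```text
[245 245 245 246 242 171 116 114 117 119 118 118 117 117 118 125 162 226
 246 252 253 253 253 253 253 253 253 253 253 253 253 253 253 254 253 216
 170 169 163 128 102  98  99  99 100 100]
[237 237 238 240 234 160 113 114 115 117 118 118 116 115 114 113 148 223
 245 251 253 253 253 253 253 253 253 253 253 253 253 253 253 254 253 216
 169 168 163 126  99  96  97  96  97  98]
[248 249 249 249 243 220 218 246 252 253 253 253 253 253 253 253 253 253
 253 253] [168 169 169 170 170 169 170 169 168 168 166 159 146 137 152 160 161 161
 160 161]
[[0.55375057 0.03662151 0.066     ]
 [0.55753353 0.00812348 0.066     ]
 [0.55747397 0.06711315 0.066     ]] [[0.56182953 0.03663928 0.0715    ]] [[0.56096328 0.03679286 0.1165    ]
 [0.60357083 0.03678767 0.1165    ]]
```

Converted, -0.35 cm / 80 = -0.0044, -0.2 cm / 80 = -0.0025.

Call:
{"name": "servo_tool", "arguments": {
  "commands": [
    [[0.0013,0,-0.0025],[0,0,0],0.3],
    [[0.0013,0,-0.0044],[0,0,0],0.3],
    [[0.0013,0,-0.0044],[0,0,0],0.3],
    [[0.0013,0,-0.0044],[0,0,0],0.3]
  ]
}}

```text
time_s: 22.05
tcp_pos: [0.586, 0.0376, 0.1046]
eef_rot: [3.141, -0.001, -3.14]
contact_force: [-0.4, -0.2, -5.3]
grip_width: 0.518
finger_force: 53.4
```

Call:
{"name": "servo_tool", "arguments": {
  "commands": [
    [[0,0,-0.0013],[0,0,0],0.3],
    [[0,0,-0.0019],[0,0,0],0.3],
    [[0,0,-0.0019],[0,0,0],0.3]
  ]
}}

```text
time_s: 22.35
tcp_pos: [0.5863, 0.0375, 0.104]
eef_rot: [3.142, 0.001, -3.14]
contact_force: [-3.1, 0.4, 0.7]
grip_width: 0.52
finger_force: 54.4
```

Converted, 15 cm / 80 = 0.1875, 12 cm / 80 = 0.15.

Call:
{"name": "servo_tool", "arguments": {
  "commands": [
    [[0,0,-0.0006],[0,0,0],0.3],
    [[0,0,-0.0006],[0,0,0],0.65],
    [[0,0,-0.0006],[0,0,0],0.8],
    [[0,0,-0.0006],[0,0,0],0.8],
    [[0,0,0.0375],[0,0,0],0.85],
    [[0,0,0.1],[0,0,0],0.85],
    [[0,0,0.15],[0,0,0],1],
    [[-0.0375,0,0.1875],[0,0,0],1]
  ]
}}

```text
time_s: 23.15
tcp_pos: [0.5598, 0.0372, 0.2561]
eef_rot: [-3.141, 0.006, -3.14]
contact_force: [-0.2, -1.0, -0.6]
grip_width: 1.004
finger_force: 0.0
```

Call:
{"name": "servo_tool", "arguments": {
  "commands": [
    [[-0.0375,-0.025,0],[0,0,0],1],
    [[-0.05,-0.05,0],[0,0,0],1],
    [[-0.05,-0.05,0],[0,0,0],1],
    [[-0.05,-0.05,0],[0,0,0],1]
  ]
}}

```text
time_s: 23.55
tcp_pos: [0.5166, -0.0025, 0.2535]
eef_rot: [3.141, 0.001, -3.141]
contact_force: [0.3, 0.2, -0.2]
grip_width: 1.002
finger_force: 0.0
```

Run:
```python
from h import *
s=ctrl.state();print(s['tcp_pos'],s['eef_rot'])
save('wrist','w8')
find('brass_cube','wrist',(.586,.0375,0),.066,False)
find('steel_block','wrist',(.586,.0375,0),.046,False)
find('wood_block','wrist',(.586,.0375,1.57),.008,False)
find('punch','wrist',(.657,-.075,0),0,False)
for q in ctrl.masks_of('punch','wrist'):
    print(q['score'],q['pixel'],q['pixels'].sum())
```

```text
[ 0.51656806 -0.0025476   0.25350526] [ 3.14112436e+00  9.54335123e-04 -3.14066940e+00]
brass_cube wrist 0.64 IoU 0.96 xy [0.5847 0.0371] deg 1.07
brass_cube wrist 0.62 IoU 0.0 xy [0.586  0.0375] deg 0.0
steel_block wrist 0.64 IoU 0.356 xy [0.5855 0.0373] deg 0.05
wood_block wrist 0.9 IoU 0.474 xy [0.5854 0.0374] deg 90.29
wood_block wrist 0.29 IoU 0.0 xy [0.586  0.0375] deg 89.95
punch wrist 0.86 IoU 0.667 xy [ 0.6571 -0.0745] deg 0.12
0.86 [334.3, 248.0] 834
```

View pics/w8.png

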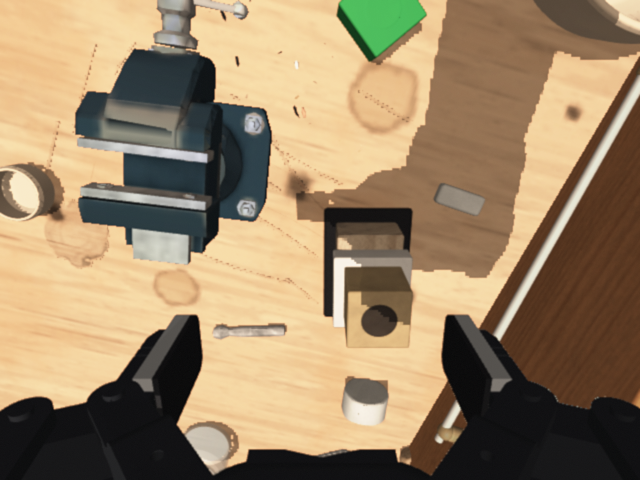

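The stack stands squarely at (300,375). The punch spans columns 214–285 at row 330, thick end to the left. I'll measure its axis.

Run:
```python
from h import *
P=ctrl.camera_params('wrist')
m=ctrl.masks_of('punch','wrist')[0]['pixels']
w=ray('wrist',np.argwhere(m),.006,P)[:,:2]
# shaft axis from column-wise mid points, thin part only
y=w[:,1]; print('y range',y.min(),y.max())
bins=np.linspace(y.min(),y.max(),15); B=[]
for a,b in zip(bins[:-1],bins[1:]):
    s=w[(y>=a)&(y<b)]; B.append(((a+b)/2,(s[:,0].min()+s[:,0].max())/2,np.ptp(s[:,0])))
B=np.array(B); print(B.round(4).tolist())
k=np.polyfit(B[4:,0],B[4:,1],1); print('slope deg',np.degrees(np.arctan(k[0])),'x at mid',np.polyval(k,(y.min()+y.max())/2))
```

```text
y range -0.11005664261770803 -0.038699056267824015
[[-0.1075, 0.6568, 0.0135], [-0.1024, 0.6557, 0.0157], [-0.0973, 0.6551, 0.0146], [-0.0922, 0.6557, 0.0112], [-0.0871, 0.6556, 0.0112], [-0.082, 0.6556, 0.0112], [-0.0769, 0.6556, 0.0112], [-0.0718, 0.6556, 0.0112], [-0.0667, 0.6556, 0.0112], [-0.0616, 0.6556, 0.0112], [-0.0565, 0.655, 0.0123], [-0.0514, 0.6545, 0.0112], [-0.0463, 0.6539, 0.0123], [-0.0412, 0.6539, 0.0123]]
slope deg -2.41309017210381 x at mid 0.655533479827087
```

Converted, 13.9 cm / 80 = 0.1738, -7.2 cm / 80 = -0.09, 64 degrees / 180 = 0.3556.

Call:
{"name": "servo_tool", "arguments": {
  "commands": [
    [[0.025,-0.025,0],[0,0,0.0444],0.5],
    [[0.05,-0.05,0],[0,0,0.0889],0.5],
    [[0.075,-0.075,0],[0,0,0.1333],0.5],
    [[0.1,-0.09,0],[0,0,0.1778],0.5],
    [[0.125,-0.09,0],[0,0,0.2222],0.5],
    [[0.15,-0.09,0],[0,0,0.2667],0.5],
    [[0.1738,-0.09,0],[0,0,0.3111],0.5],
    [[0.1738,-0.09,0],[0,0,0.3556],0.5]
  ],
  "grip_force": 40
}}

```text
time_s: 24.7
tcp_pos: [0.6573, -0.0743, 0.252]
eef_rot: [3.141, 0.0, -2.016]
contact_force: [-0.3, -0.0, -0.1]
grip_width: 0.502
finger_force: 0.0
```

Converted, -13 cm / 80 = -0.1625, -12 cm / 80 = -0.15, 28 degrees / 180 = 0.1556.

Call:
{"name": "servo_tool", "arguments": {
  "commands": [
    [[0,0,-0.025],[0,0,0.0444],0.5],
    [[0,0,-0.0625],[0,0,0.0889],0.5],
    [[0,0,-0.1125],[0,0,0.1333],0.5],
    [[0,0,-0.15],[0,0,0.1556],0.5],
    [[0,0,-0.1625],[0,0,0.1556],0.5],
    [[0,0,-0.1625],[0,0,0.1556],0.5],
    [[0,0,-0.1625],[0,0,0.1556],0.5]
  ]
}}

```text
time_s: 25.4
tcp_pos: [0.6562, -0.0745, 0.1248]
eef_rot: [-3.14, -0.0, -1.535]
contact_force: [-0.5, 0.1, 0.1]
grip_width: 0.5
finger_force: 0.0
```

Run:
```python
from h import *
for i in range(3): save('wrist','w9'); s=ctrl.state();print(s['tcp_pos'],s['eef_rot'])
P=ctrl.camera_params('wrist')
for q in ctrl.masks_of('punch','wrist')[:1]:
    m=q['pixels']; w=ray('wrist',np.argwhere(m),.006,P)[:,:2]; y=w[:,1]; print(q['score'],m.sum(),'y',y.min(),y.max())
    bins=np.linspace(y.min(),y.max(),15)
    B=np.array([((a+b)/2,w[(y>=a)&(y<b),0].min(),w[(y>=a)&(y<b),0].max()) for a,b in zip(bins[:-1],bins[1:])]); print(B.round(4).tolist())
    k=np.polyfit(B[4:,0],B[4:,1:].mean(1),1); print('deg',-np.degrees(np.arctan(k[0])),np.polyval(k,-.074))
```

```text
[ 0.65673586 -0.07471339  0.12548678] [-3.13826741e+00 -8.41891747e-04 -1.53478109e+00]
[ 0.65693692 -0.07475231  0.1257202 ] [-3.13762512e+00 -9.83183372e-04 -1.53464540e+00]
[ 0.65681859 -0.074749    0.12564202] [-3.13775943e+00 -9.60495801e-04 -1.53445675e+00]
0.93 2040 y -0.11145889514484136 -0.039618652359920375
[[-0.1089, 0.6528, 0.6648], [-0.1038, 0.6521, 0.6658], [-0.0986, 0.6531, 0.6646], [-0.0935, 0.655, 0.6626], [-0.0884, 0.6537, 0.6631], [-0.0832, 0.6529, 0.663], [-0.0781, 0.6527, 0.6629], [-0.073, 0.6526, 0.6633], [-0.0678, 0.6523, 0.6632], [-0.0627, 0.6526, 0.663], [-0.0576, 0.6524, 0.6629], [-0.0524, 0.6522, 0.6627], [-0.0473, 0.652, 0.6626], [-0.0422, 0.6519, 0.6624]]
deg 1.17181072888055 0.6578946744673153
```

View pics/w9.png

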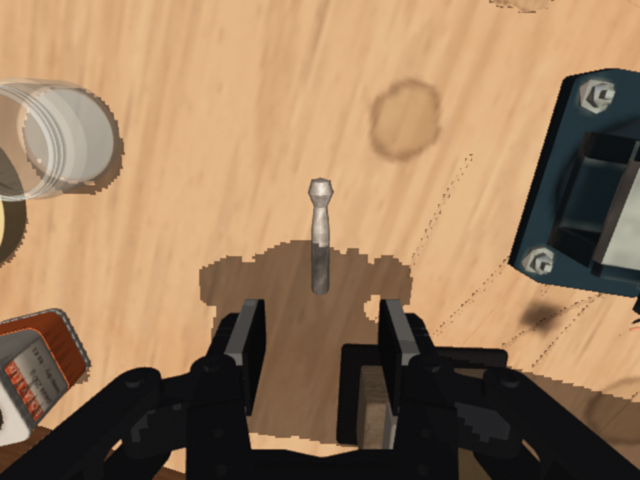

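The punch is at (235,320), aligned with the fingers and clear around them. Descend and grasp.

Converted, -9.6 cm / 80 = -0.12, -9.4 cm / 80 = -0.1175, -0.8 degrees / 180 = -0.0044.

Call:
{"name": "servo_tool", "arguments": {
  "commands": [
    [[0.0013,-0.0013,-0.05],[0,0,-0.0044],0.5],
    [[0.0013,-0.0013,-0.0875],[0,0,-0.0044],0.45],
    [[0.0013,-0.0013,-0.1125],[0,0,-0.0044],0.4],
    [[0.0013,-0.0013,-0.1175],[0,0,-0.0044],0.4],
    [[0.0013,-0.0013,-0.12],[0,0,-0.0044],0.35],
    [[0.0013,-0.0013,-0.12],[0,0,-0.0044],0.35],
    [[0.0013,-0.0013,-0.12],[0,0,-0.0044],0.35]
  ]
}}

```text
time_s: 26.3
tcp_pos: [0.6577, -0.0758, 0.0292]
eef_rot: [-3.139, -0.001, -1.548]
contact_force: [1.2, -0.5, 0.4]
grip_width: 0.347
finger_force: 0.0
```

Run:
```python
from h import *
for i in range(2): ctrl.get_image('wrist'); s=ctrl.state();print(s['tcp_pos'],s['eef_rot'],s['contact_force'])
```

```text
[ 0.65753831 -0.07577129  0.02904107] [-3.13879456e+00 -7.15458351e-04 -1.54812363e+00] [-0.19300372 -0.16089649  0.91234356]
[ 0.65733508 -0.07569806  0.02881741] [-3.13918909e+00 -5.72292127e-04 -1.54807294e+00] [-0.13739296  0.53377392  0.53551646]
```

Converted, -0.2 cm / 80 = -0.0025.

Call:
{"name": "servo_tool", "arguments": {
  "commands": [
    [[0,0,-0.0025],[0,0,0],0.35],
    [[0,0,-0.0025],[0,0,0],0.2],
    [[0,0,-0.0025],[0,0,0],0],
    [[0,0,-0.0025],[0,0,0],0],
    [[0,0,-0.0025],[0,0,0],0],
    [[0,0,-0.0025],[0,0,0],0],
    [[0,0,-0.0025],[0,0,0],0]
  ]
}}

```text
time_s: 27.1
tcp_pos: [0.6564, -0.0755, 0.0256]
eef_rot: [-3.141, -0.0, -1.548]
contact_force: [0.5, 0.1, 2.8]
grip_width: 0.124
finger_force: 39.3
```

Converted, 20 cm / 80 = 0.25, 17 cm / 80 = 0.2125, -24 degrees / 180 = -0.1333.

Call:
{"name": "servo_tool", "arguments": {
  "commands": [
    [[0,0,0.0125],[0,0,0],0],
    [[0,0,0.0375],[0,0,0],0],
    [[0,0,0.0875],[0,0,0],0],
    [[0,0,0.15],[0,0,0],0],
    [[0,0,0.2125],[0,0,0],0],
    [[-0.025,-0.0375,0.25],[0,0,-0.0444],0],
    [[-0.05,-0.075,0.25],[0,0,-0.0889],0],
    [[-0.075,-0.1125,0.25],[0,0,-0.1333],0]
  ]
}}

```text
time_s: 27.9
tcp_pos: [0.5964, -0.1664, 0.2276]
eef_rot: [-3.138, -0.0, -1.972]
contact_force: [-0.3, -0.4, -1.5]
grip_width: 0.127
finger_force: 39.1
```

Converted, -18 cm / 80 = -0.225, -15 cm / 80 = -0.1875, -64 degrees / 180 = -0.3556.

Call:
{"name": "servo_tool", "arguments": {
  "commands": [
    [[-0.025,-0.0375,0],[0,0,-0.0444],0],
    [[-0.05,-0.075,0],[0,0,-0.0889],0],
    [[-0.075,-0.1125,0],[0,0,-0.1333],0],
    [[-0.1,-0.15,0],[0,0,-0.1778],0],
    [[-0.1125,-0.1875,0],[0,0,-0.2222],0],
    [[-0.125,-0.225,0],[0,0,-0.2667],0],
    [[-0.125,-0.225,0],[0,0,-0.3111],0],
    [[-0.125,-0.225,0],[0,0,-0.3556],0]
  ]
}}

```text
time_s: 28.7
tcp_pos: [0.4953, -0.3465, 0.2255]
eef_rot: [3.141, -0.0, -3.092]
contact_force: [0.3, 0.0, -0.5]
grip_width: 0.13
finger_force: 39.2
```

Converted, -5 cm / 80 = -0.0625, -3 cm / 80 = -0.0375, -3.5 degrees / 180 = -0.0194.

Call:
{"name": "servo_tool", "arguments": {
  "commands": [
    [[0,0,-0.0375],[0,0,-0.0194],0],
    [[0,0,-0.0625],[0,0,-0.0194],0],
    [[0,0,-0.0625],[0,0,-0.0194],0],
    [[0,0,-0.0625],[0,0,-0.0194],0],
    [[0,0,-0.0625],[0,0,-0.0194],0]
  ]
}}

```text
time_s: 29.2
tcp_pos: [0.4969, -0.3459, 0.1769]
eef_rot: [-3.14, 0.002, 3.138]
contact_force: [0.0, -0.4, -0.5]
grip_width: 0.125
finger_force: 39.2
```

Run:
```python
from h import *
for i in range(2): save('wrist','w10'); s=ctrl.state();print(s['tcp_pos'],s['eef_rot'],s['grip_width'])
find('punch_rest','wrist',(.438,-.385,.0),0,False)
find('punch_rest','top',(.438,-.385,.0),0)
P=ctrl.camera_params('wrist');t=s['tcp_pos']
m=ctrl.masks_of('punch','wrist')
if m:
  m=m[0]['pixels']; w=ray('wrist',np.argwhere(m),t[2]-.0256+.006,P)[:,:2]; print('punch',w.min(0),w.max(0))
```

```text
[ 0.49699194 -0.34605533  0.17697615] [-3.14001332e+00  1.99195952e-03  3.13829653e+00] 0.1276130652736056
[ 0.49695859 -0.34606295  0.17690998] [-3.13995631e+00  1.99516296e-03  3.13827229e+00] 0.1309442727478112
punch_rest wrist 0.65 IoU 0.861 xy [ 0.4377 -0.3858] deg -1.3
punch_rest top 0.71 IoU 0.77 xy [ 0.4369 -0.3843] deg 0.8
punch [ 0.45936539 -0.3526704 ] [ 0.53326748 -0.33889935]
```

View pics/w10.png

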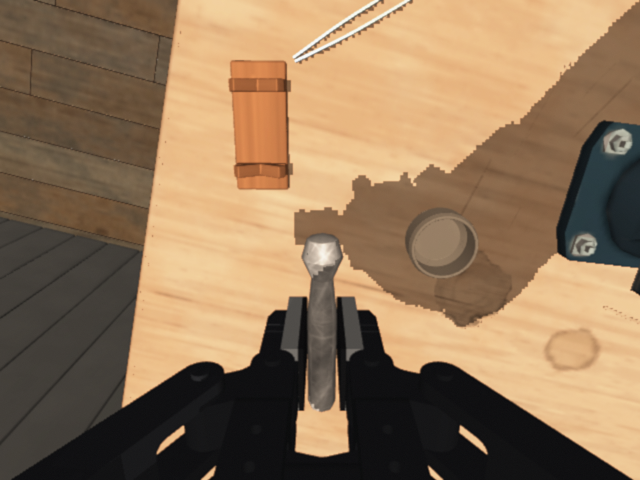

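The rest spans (61–189, 231–290) in the picture, and the held punch hangs straight at column 321. I'll locate the rest from its base corners.

Run:
```python
from h import *
P=ctrl.camera_params('wrist')
w=ray('wrist',[[60.5,231],[60.5,286.5],[189.5,236.5],[189.5,289.5]],.005,P)[:,:2]; print(w,w.mean(0))
im=cv2.imread('pics/w10.png').astype(int)
hsv=cv2.cvtColor(im.astype(np.uint8),cv2.COLOR_BGR2HSV); m=(hsv[...,1]>170)&(hsv[...,0]<15)
for r in (70,100,130,150,185):
    c=np.where(m[r,200:330])[0]+200; q=ray('wrist',[[r,c.min()-.5],[r,c.max()+.5]],.005,P)[:,:2]; print(r,c.min(),c.max(),q.round(4).tolist(),q.mean(0))
for r in (85,172):  # saddle tops z=.02
    c=np.where(m[r,200:330])[0]+200; q=ray('wrist',[[r,c.min()-.5],[r,c.max()+.5]],.02,P)[:,:2]; print('sad',r,c.min(),c.max(),q.round(4).tolist(),q.mean(0))
```

```text
[[ 0.3943498  -0.40288096]
 [ 0.39449575 -0.36777783]
 [ 0.47734428 -0.40502995]
 [ 0.47749193 -0.36821515]] [ 0.43592044 -0.38597597]Traceback (most recent call last):
  File "<stdin>", line 7, in <module>
    return umr_minimum(a, axis, None, out, keepdims, initial, where)
ValueError: zero-size array to reduction operation minimum which has no identity
```

Converted, -10.5 cm / 80 = -0.1313, -9 cm / 80 = -0.1125.

Call:
{"name": "servo_tool", "arguments": {
  "commands": [
    [[-0.0375,-0.025,0],[0,0,0],0],
    [[-0.0738,-0.05,-0.025],[0,0,0],0],
    [[-0.0738,-0.05,-0.075],[0,0,0],0],
    [[-0.0738,-0.05,-0.1125],[0,0,0],0],
    [[-0.0738,-0.05,-0.1313],[0,0,0],0],
    [[-0.0738,-0.05,-0.1313],[0,0,0],0],
    [[-0.0738,-0.05,-0.1313],[0,0,0],0],
    [[-0.0738,-0.05,-0.1313],[0,0,0],0]
  ]
}}

```text
time_s: 30.3
tcp_pos: [0.4382, -0.3864, 0.0719]
eef_rot: [-3.14, 0.002, 3.138]
contact_force: [0.6, 0.1, -0.2]
grip_width: 0.124
finger_force: 39.2
```

Run:
```python
from h import *
for i in range(2): save('wrist','w11'); s=ctrl.state();print(s['tcp_pos'],s['eef_rot'],s['grip_width'])
```

```text
[ 0.43830437 -0.38646264  0.07198214] [-3.13936885e+00  2.10860727e-03  3.13838382e+00] 0.12865710894250046
[ 0.43820144 -0.38638344  0.07189951] [-3.13946311e+00  2.01703226e-03  3.13837304e+00] 0.13168532226303561
```

View pics/w11.png

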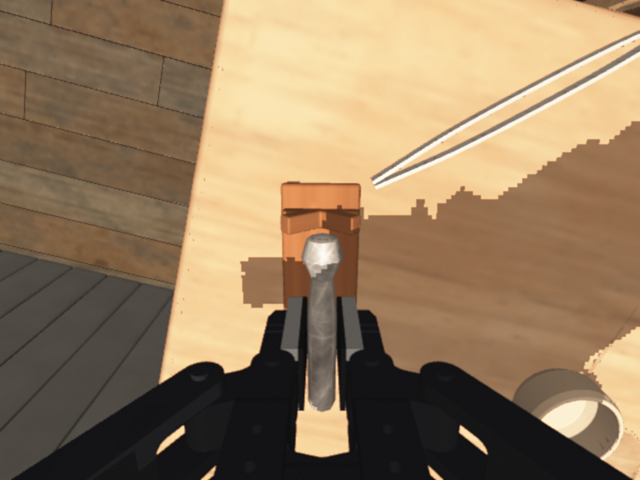

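The punch hangs over the rest's centreline (column 321 for both). Lower it.

Converted, -3 cm / 80 = -0.0375, -2.8 cm / 80 = -0.035.

Call:
{"name": "servo_tool", "arguments": {
  "commands": [
    [[-0.0013,0,-0.0125],[0,0,0],0],
    [[-0.0013,0,-0.025],[0,0,0],0],
    [[-0.0013,0,-0.035],[0,0,0],0],
    [[-0.0013,0,-0.0375],[0,0,0],0],
    [[-0.0013,0,-0.0375],[0,0,0],0],
    [[-0.0013,0,-0.0375],[0,0,0],0]
  ]
}}

```text
time_s: 31.0
tcp_pos: [0.4362, -0.3858, 0.0404]
eef_rot: [-3.141, -0.0, 3.138]
contact_force: [-0.7, -2.1, 1.3]
grip_width: 0.128
finger_force: 39.2
```

Converted, -0.3 cm / 80 = -0.0038, -0.2 cm / 80 = -0.0025.

Call:
{"name": "servo_tool", "arguments": {
  "commands": [
    [[0,0,-0.0025],[0,0,0],0],
    [[0,0,-0.0038],[0,0,0],0],
    [[0,0,-0.0038],[0,0,0],0],
    [[0,0,-0.0038],[0,0,0],0]
  ]
}}

```text
time_s: 31.4
tcp_pos: [0.4367, -0.3869, 0.0387]
eef_rot: [-3.138, 0.001, 3.138]
contact_force: [-1.9, -2.6, 6.6]
grip_width: 0.132
finger_force: 39.8
```

Converted, 13 cm / 80 = 0.1625, 9 cm / 80 = 0.1125.

Call:
{"name": "servo_tool", "arguments": {
  "commands": [
    [[0,0,0],[0,0,0],0.2],
    [[0,0,0],[0,0,0],0.3],
    [[0,0,0],[0,0,0],0.35],
    [[0,0,0.0063],[0,0,0],0.35],
    [[0,0,0.025],[0,0,0],0.35],
    [[0,0,0.0625],[0,0,0],0.35],
    [[0,0,0.1125],[0,0,0],0.35],
    [[0,0,0.1625],[0,0,0],0.5]
  ]
}}

```text
time_s: 32.2
tcp_pos: [0.4358, -0.3847, 0.1683]
eef_rot: [3.14, -0.001, 3.138]
contact_force: [0.3, -1.1, 0.6]
grip_width: 0.492
finger_force: 0.0
```

Converted, 8 cm / 80 = 0.1, 7 cm / 80 = 0.0875.

Call:
{"name": "servo_tool", "arguments": {
  "commands": [
    [[0.0125,0.025,0.0375],[0,0,0],1],
    [[0.025,0.05,0.0625],[0,0,0],1],
    [[0.0375,0.075,0.0875],[0,0,0],1],
    [[0.0375,0.1,0.0875],[0,0,0],1],
    [[0.0375,0.1,0.0875],[0,0,0],1],
    [[0.0375,0.1,0.0875],[0,0,0],1]
  ]
}}

```text
time_s: 32.8
tcp_pos: [0.4661, -0.3053, 0.2373]
eef_rot: [-3.142, -0.0, 3.139]
contact_force: [0.2, -1.0, 0.0]
grip_width: 0.996
finger_force: 0.0
```

Run:
```python
from h import *
im=save('wrist','w12'); sc=save('scene','s12'); tp=save('top','t12')
a=cv2.resize(im[60:300,140:460],(640,480)); b=cv2.resize(sc[170:350,190:490],(400,240)); c=cv2.resize(tp[150:340,180:480],(400,240))
out=np.zeros((480,1040,3),np.uint8); 
out=np.hstack([cv2.resize(a,(400,480)),np.vstack([b,c])]); cv2.imwrite('pics/c12.png',out[:,:,::-1])
P=ctrl.camera_params('wrist')
for q in ctrl.masks_of('punch','wrist')[:1]:
    w=ray('wrist',np.argwhere(q['pixels']),.018,P)[:,:2]; print(q['score'],w.min(0),w.max(0))
find('brass_cube','top',(.586,.0375,0),.066,False)
find('steel_block','top',(.586,.0375,0),.046,False)
```

```text
0.71 [ 0.40054614 -0.39468291] [ 0.47189025 -0.38061707]
brass_cube top 0.94 IoU 0.945 xy [0.5833 0.0375] deg 0.97
brass_cube top 0.82 IoU 0.0 xy [0.586  0.0375] deg 0.0
brass_cube top 0.44 IoU 0.0 xy [0.586  0.0375] deg 0.0
steel_block top 0.9 IoU 0.259 xy [0.5851 0.0367] deg -1.47
```

View pics/c12.png

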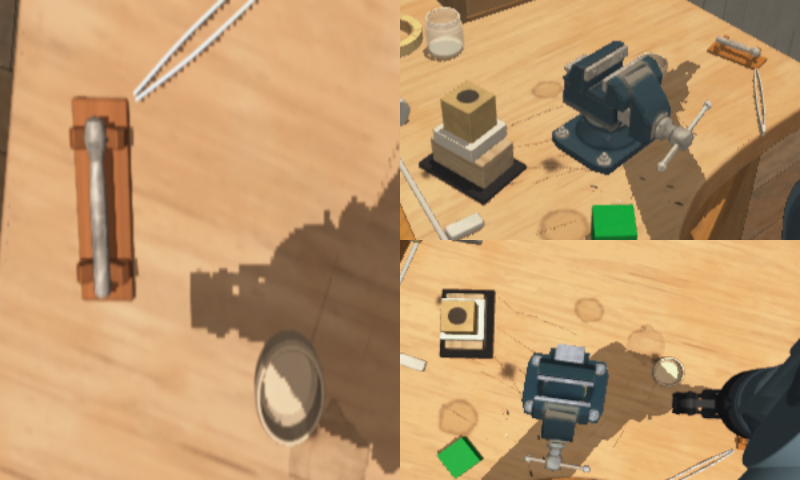

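The punch lies in both V-notches, running (120,95) to (290,100) in the left crop. The stack stands square on the mat with the hollow up, and the bystanders are unmoved.

```bash
python3 -c "
from rig import ctrl
print(ctrl.job_done())"
```

```text
the job is handed in; nothing more can be done
None
```

The job is handed in: wood block, steel plate and brass cube (hollow up) are stacked on the mat, each within about 2 mm of centre by camera, and the punch lies in both V-notches of the rest. The other things were left where they were; no verdict was returned.

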